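# Interlock channel sections on a packing board

## Robot

A 7-joint arm with a two-finger parallel gripper is mounted at the origin on a cart in front of the work surface, level with it; the furniture and walls round the work are solid. World frame = base frame: x ahead of the robot, y to its left, z up, the work surface at z = 0. Lengths are in mm, angles in rad, forces in N, time in s.
With the tool pointing down it reaches from about 400 to 875 mm from the base axis. Payload 4.4 kg.
Tool frame: the origin (TCP) lies midway between the tips of the shut fingers; the grasp point (between the pads) lies 19 mm behind it; z points along the fingers, y is the line along which they close (so a half turn about z gives the same grasp; the last joint's range is limited). The gripper opens to 85 mm and grips with 20 to 120 N. Pads are 22 mm wide; open, the fingers measure 114 mm over their backs; the gripper's body (76 mm by 85 mm) begins 54 mm behind the grasp point. The pads swing forward as they close: fully open they stand 13 mm farther back than shut.
Start: joints at [1.135, 0.628, 0.038, 1.517, -0.027, 0.996, -0.02], TCP at [234.957, -606.064, 231.313] pointing down, gripper open.
Joint ranges: [-3.06, 3.06], [-0.37, 2.12], [-1.25, 1.32], [0.18, 2.47], [-1.1, 4.24], [0.23, 1.98], [-2.94, 2.94]. Speed limits (rad/s): [2.57, 2.57, 3.14, 3.14, 3.14, 3.14, 3.14].

## Interface

Orientations are given as [roll, pitch, yaw] about the fixed x, y, z axes, in that order (R = Rz(yaw) Ry(pitch) Rx(roll)).
In Python, from cell import read_state, get_image, finish_job gives the robot as it stands.
- The arm moves only by the tool send_rows, never from a script. Its argument "series" is a list of rows, each an object of numbers: "ax", "ay", "az": the turn, a rotation vector about the tool's x, y, z in rad; "dx", "dy", "dz": the shift along the tool's x, y, z in cm; "hand": the closure, from 0 (fully open) to 1 (shut). In form: [{"ax": .., "ay": .., "az": .., "dx": .., "dy": .., "dz": .., "hand": ..}, ...]. A call has 1 to 10 rows; each row is the pose to reach, as a shift and turn from the pose commanded when the call began, along the tool's axes at that moment; what a row does not reach only later rows make up. A row lasts 1/10 s, in which the tool goes at most 50 mm and 8.59 degrees, less where a joint would pass 70% of its speed; a pose out of reach is approached as far as the arm can. A call with a gripper value outside its range is refused whole. The fingers move at their own pace and stop on an object; the grip force is fixed at half the most. Time passes only in rows, so rows that repeat a pose let the fingers close. It gives the time, the measured TCP pose, the force, the opening and the grip force at its end, in the units of the state.
- read_state(): the state, without advancing time (a new reading comes with each control period).
- get_image(name): name is "side" or "top" or "wrist"; returns a dict with "pixels" (400x640x3 uint8, red, green, blue), "mtx" (3x3 intrinsics, pixels), "R" (3x3) and "t" (3): a world point X has camera coordinates R X + t. Camera axes: x right, y down, z forward; pixel columns grow to the right and rows downward; lengths in mm; the calibration is good to about 2 mm. A picture is of the moment at which its call begins. There is no depth.
- finish_job(): hands the job in; it is judged then, once.
The state is a dict: "clock": time; "qpos": joint angles; "qd": joint speeds; "tau": joint torques, N m; "eef_pos": TCP position; "tool_rot": TCP orientation; "force": force on the tool from outside, world axes, zero at the start; "torque": the same for the moment, N m; "width": finger opening in mm; "gripper_force": force on a finger pad.
Only numpy, scipy, OpenCV 4.12 (cv2) and the standard library are available. Lean on these libraries where they do the work, as an engineer would, in place of code of your own. Each camera call takes 0.05 s, during which the arm holds its last target. There are 200 camera calls.

## Task

On the packing board three blue channels lie side by side, open side up. Lay the two wide bare-steel channels on them, open side down as they lie now, one over each gap between the blue ones and lengthwise with them, ends roughly even, so that each stands fully down with one flange inside each of the two blue channels beside its gap. Leave the narrow bare-steel channel where it is.

Things in the scene. Friction and masses are not known exactly. Their poses are not given: they have to be found in the camera images.
- packing_board: fixed plywood board 92x236x15 mm, long side y; origin: centre of underside. On it three loose blue channels, open up, 60 long (x, centred at x=0), 56 wide, 24 high, walls 4, held by spacers at y=-76, 0, +76; the 20 mm gaps between them centre at y=-38 and +38. Above the origin: blue flange tops 39, blue channel floors 19, where a seated cover's flange tips stand (10 mm side play).
- cover_a: one of the two wide covers (alike; either may go over either gap): bare-steel U-channel lying open side down: 60 mm long (x), 56 wide (y), 44 high, 4 thick, 48 clear between flanges. Origin: centre of underside (flange tips), z up; top of the flat web 44 above it. 0.08 to 0.17 kg. Can be gripped across its two ends, 60 apart, at the web.
- cover_b: the other wide cover, same as cover_a: bare-steel U-channel lying open side down: 60 mm long (x), 56 wide (y), 44 high, 4 thick, 48 clear between flanges. Origin: centre of underside (flange tips), z up; top of the flat web 44 above it.
- narrow_channel: the wrong part, to be left alone: bare-steel U-channel lying open side down: 60 mm long (x), 34 wide (y), 44 high, 4 thick, 26 clear between flanges. Origin: centre of underside (flange tips), z up; top of the flat web 44 above it.

How it is judged (in metres and radians):
At the end, for the whole second after the job is handed in: Over each gap one wide cover: ends even within 15 mm, within 13 mm of the gap's centre line, turned under 0.25 rad from the board's x axis, tilted under 0.12 rad, origin 19 mm (within 5) above the board's (flange tips on the blue floors), at rest, released (((x of cover_a in the frame of packing_board between -0.015 and 0.015 m and y of cover_a in the frame of packing_board between -0.051 and -0.025 m and z of cover_a in the frame of packing_board between 0.014 and 0.024 m and x of cover_b in the frame of packing_board between -0.015 and 0.015 m and y of cover_b in the frame of packing_board between 0.025 and 0.051 m and z of cover_b in the frame of packing_board between 0.014 and 0.024 m) or (x of cover_a in the frame of packing_board between -0.015 and 0.015 m and y of cover_a in the frame of packing_board between 0.025 and 0.051 m and z of cover_a in the frame of packing_board between 0.014 and 0.024 m and x of cover_b in the frame of packing_board between -0.015 and 0.015 m and y of cover_b in the frame of packing_board between -0.051 and -0.025 m and z of cover_b in the frame of packing_board between 0.014 and 0.024 m)) and angle between each of cover_a, cover_b's own z axis and vertical below 0.12 rad and angle between the x axis of each of cover_a, cover_b and the x axis of packing_board, either way round below 0.25 rad and linear speed of each of cover_a, cover_b below 0.02 m/s and contact force between each of cover_a, cover_b and the fingers below 0.1 N); the robot touches nothing.
It fails at once if the narrow channel is moved by more than 20 mm (distance of narrow_channel from where it was at the start of the episode above 0.02 m).
It also fails if it takes over 48 s, if anything falls off the work surface, if the arm or the gripper's body presses on something with over 40 N, if the wrist force passes 120 N, or if a joint passes its speed limit or range.

## Working session

There is one attempt and no reset: what is moved stays moved. The work goes in short steps, Python scripts to look and compute and a tool call to move; the robot and the scene stay as the last step left them, time stands still between calls to the robot, and variables do not carry over. Pictures are saved under pics/ and viewed, at most 10 in all, crops included, and the job is handed in when it is done.

Besides the shell and the picture viewer there is one more tool, called after "Request:" as name(argument=value, ...), one argument or row to a line, values as JSON. send_rows: Moves the arm, as the interface text tells. Its arguments: {"type":"object","properties":{"series":{"type":"array","items":{"type":"object","properties":{"ax":{"type":"number"},"ay":{"type":"number"},"az":{"type":"number"},"dx":{"type":"number"},"dy":{"type":"number"},"dz":{"type":"number"},"hand":{"type":"number"}}}}},"required":["series"]}

```bash
mkdir -p pics
python3 - <<'E'
from cell import *
import cv2,pickle
for n in("top","side"):
    d=get_image(n);pickle.dump(d,open(n+".pkl","wb"))
    cv2.imwrite(f"pics/{n}0.png",d["pixels"][:,:,::-1]); print(n,d["mtx"],d["R"],d["t"])
print(read_state())
E
```

```text
top [[389.04785133   0.         320.59933878]
 [  0.         389.04785133 193.22169842]
 [  0.           0.           1.        ]] [[ 0.00254673 -0.99995588 -0.00904124]
 [-0.99824686 -0.00200753 -0.05915383]
 [ 0.05913307  0.00917603 -0.99820793]] [-87.64687411 531.61892638 934.9864942 ]
side [[488.89862087   0.         327.75372094]
 [  0.         488.89862087 206.58990536]
 [  0.           0.           1.        ]] [[ 0.99218065 -0.12479499  0.00194265]
 [-0.06181143 -0.50483382 -0.86100067]
 [ 0.10842929  0.85414813 -0.5086001 ]] [-554.90719879   31.85489318 1035.25301156]
{'clock': 0.1, 'qpos': array([ 1.135207  ,  0.62923913,  0.03847018,  1.51825371, -0.02699653,
        0.99630646, -0.01998721]), 'qd': array([ 5.81606449e-04, -3.06991949e-03,  1.13276861e-03, -2.52620783e-03,
        1.55123578e-05,  6.01596464e-04,  4.25271981e-04]), 'tau': array([ 2.61307534e-03, -5.64532578e+01,  1.23017874e+00, -1.93969470e+01,
        1.11615230e-02,  5.54412778e-03,  1.19716913e-05]), 'eef_pos': array([ 234.7366084 , -605.54138842,  230.49548742]), 'tool_rot': array([-3.13990500e+00,  3.37744340e-05,  3.69783796e-01]), 'force': array([-1.02089221, -0.08042299, -0.05550408]), 'torque': array([ 0.03819999, -0.01732534, -0.02607241]), 'gripper_force': 0.0, 'width': 85.23770565017217}
```

View pics/top0.png

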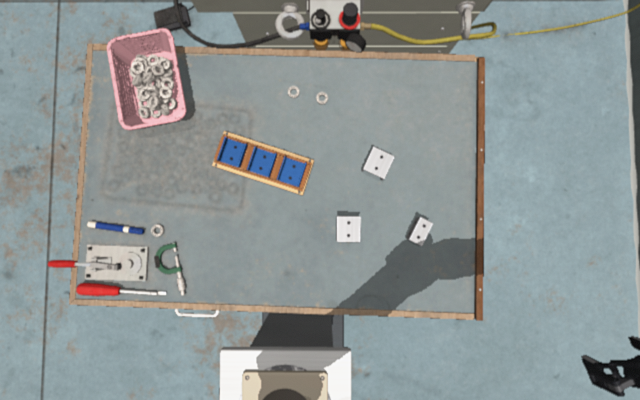

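View pics/side0.png

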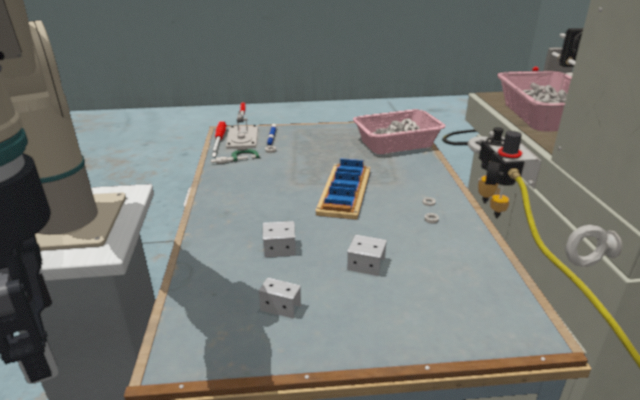

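The top view shows the board around (263,162), wide covers at (378,162) and (348,229), and the narrow one at (420,230). I'll enlarge both views.

Run:
```python
import cv2
a=cv2.imread("pics/top0.png");cv2.imwrite("pics/t1.png",cv2.resize(a[125:250,205:365+75],None,fx=3.4,fy=3.4,interpolation=cv2.INTER_CUBIC))
b=cv2.imread("pics/side0.png");cv2.imwrite("pics/s1.png",cv2.resize(b[150:320,250:400],None,fx=3.5,fy=3.5,interpolation=cv2.INTER_CUBIC))
```

```text
(no output)
```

View pics/t1.png

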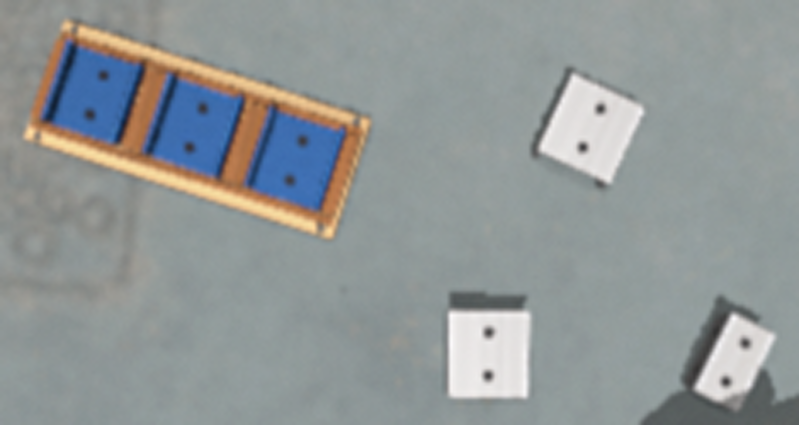

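View pics/s1.png

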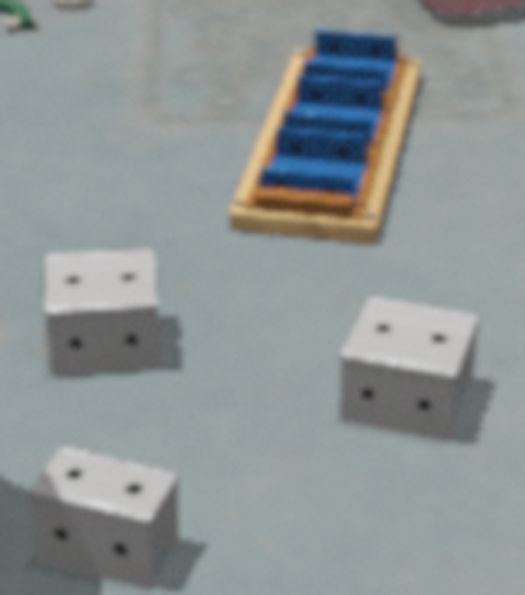

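The crops show the hole pairs on each web. In the top crop: far cover (600,108)/(583,147), near cover (488,332)/(488,376). In the side crop: (438,338)/(383,328) and (127,277)/(72,280). The board corners are also clear. I'll triangulate these.

```bash
cat > h.py <<'E'
import numpy as np,cv2,pickle
def P(d):return d["mtx"]@np.c_[d["R"],d["t"]]
def ray(d,uv,z):
    r=d["R"].T@np.linalg.solve(d["mtx"],[uv[0],uv[1],1]);c=-d["R"].T@d["t"];return c+r*(z-c[2])/r[2]
def tri(d1,u1,d2,u2):
    X=cv2.triangulatePoints(P(d1),P(d2),np.array(u1,float),np.array(u2,float));return X[:3]/X[3]
E
python3 - <<'E'
from h import *
T=pickle.load(open("top.pkl","rb"));S=pickle.load(open("side.pkl","rb"))
ft=lambda p:((p[0]+.5)/3.4-.5+205,(p[1]+.5)/3.4-.5+125)
fs=lambda p:((p[0]+.5)/3.5-.5+250,(p[1]+.5)/3.5-.5+150)
prs={"P":[((600,108),(438,338)),((583,147),(383,328))],"Q":[((488,332),(127,277)),((488,376),(72,280))],
"N":[((745,343),(134,488)),((726,382),(74,474))],"bd":[((330,235),(232,210)),((370,120),(380,224)),((68,22),(420,62)),((28,137),(301,49))]}
for k,v in prs.items():
    for a,b in v: print(k,tri(T,ft(a),S,fs(b)).ravel().round(1),ray(T,ft(a),44 if k!="bd" else 15).round(1))
print("web corners z44")
for k,c in {"P":[(573,70),(644,108),(607,185),(540,152)],"Q":[(449,310),(529,310),(528,398),(448,398)],"N":[(731,312),(775,335),(740,408),(694,388)]}.items():
    w=np.array([ray(T,ft(a),44) for a in c]);print(k,w[:,:2].round(1).tolist(),w.mean(0).round(1))
h=np.array([ray(T,ft(a),19) for a in [(104,76),(90,115),(203,108),(189,147),(303,141),(290,180)]])
print(h.round(1),h.mean(0))
for i in (0,2,4):
    d=h[i]-h[i+1];print(np.arctan2(d[1],d[0]))
d=h[:2].mean(0)-h[4:].mean(0);print("yaw",np.arctan2(-d[0],d[1]),np.hypot(*d[:2]))
E
```

```text
P [ 616.7 -230.2   44.7] [ 618.1 -230.4   44. ]
P [ 589.7 -218.2   44.9] [ 590.7 -218.4   44. ]
Q [ 460.4 -151.8   43.8] [ 461.6 -151.9   44. ]
Q [ 430.4 -151.8   44.2] [ 431.2 -151.8   44. ]
N [ 454.  -329.3   44.6] [ 454.5 -329.5   44. ]
N [ 427.1 -315.9   44.5] [ 427.6 -316.1   44. ]
bd [529.3 -40.2  15. ] [530.4 -40.2  15. ]
bd [614.8 -68.9  15.8] [613.7 -68.7  15. ]
bd [685.  151.6  13.8] [685.2 151.2  15. ]
bd [601.5 178.4  16.2] [601.  178.8  15. ]
web corners z44
P [[644.9, -211.7], [618.2, -261.2], [564.1, -235.0], [587.1, -188.4]] [ 603.6 -224.1   44. ]
Q [[476.8, -124.8], [476.9, -180.3], [416.2, -179.4], [416.0, -124.2]] [ 446.5 -152.2   44. ]
N [[475.9, -320.1], [460.1, -350.3], [409.8, -325.5], [423.4, -294.0]] [ 442.3 -322.5   44. ]
[[644.9 123.4  19. ]
 [616.5 133.1  19. ]
 [621.7  51.6  19. ]
 [593.4  61.4  19. ]
 [597.9 -20.7  19. ]
 [569.7 -11.5  19. ]] [607.3276687   56.20968168  19.        ]
-0.32853661921711763
-0.3327255896326635
-0.314070945553589
yaw -0.31420452204034277 151.8182261983109
```

The heights agree with the text (webs at 44, board top at 15). Poses:

| Item | x, y (mm) | Yaw (rad) |
|---|---|---|
| Far cover P | (603.8, -224.3) | -0.417 |
| Near cover Q | (446, -152) | 0 |
| Board | (607.5, 55.8) | -0.315 |

Next I'll add a helper that works out the moves.

```bash
cat >> h.py <<'E'
from scipy.spatial.transform import Rotation as Ro
def go(x,y,z,yaw):
    from cell import read_state
    s=read_state();R0=Ro.from_euler("xyz",s["tool_rot"])
    d=R0.inv().apply(np.array([x,y,z])-s["eef_pos"])/10
    a=(R0.inv()*Ro.from_euler("xyz",[np.pi,0,yaw])).as_rotvec()
    print("d",d.round(2),"a",a.round(3),"at",s["eef_pos"].round(1),s["tool_rot"].round(3),"w",round(s["width"],1),"t",s["clock"])
E
python3 -c "
from h import *
go(603.8,-224.3,150,1.154)"
```

```text
d [ 48.19 -22.2    8.09] a [-0.002 -0.001 -0.784] at [ 234.7 -605.5  230.5] [-3.14  0.    0.37] w 85.2 t 0.1
```

Request:
send_rows(
  series=[
    {"dx":4,"dy":-2,"dz":0.6,"az":-0.08},
    {"dx":8.5,"dy":-4,"dz":1.3,"az":-0.16},
    {"dx":13,"dy":-6,"dz":2,"az":-0.24},
    {"dx":17,"dy":-8,"dz":2.7,"az":-0.32},
    {"dx":21,"dy":-10,"dz":3.4,"az":-0.4},
    {"dx":25,"dy":-12,"dz":4.1,"az":-0.48},
    {"dx":29,"dy":-14,"dz":4.8,"az":-0.56},
    {"dx":33,"dy":-16,"dz":5.5,"az":-0.64},
    {"dx":37,"dy":-18,"dz":6.2,"az":-0.72},
    {"dx":41,"dy":-20,"dz":7,"az":-0.784},
  ],
)

```text
invalid input at $.series[0]: expected keys ax, ay, az, dx, dy, dz, hand
```

```bash
python3 -c "
from h import *
go(603.8,-224.3,150,1.154)"
```

```text
d [ 48.19 -22.2    8.09] a [-0.002 -0.001 -0.784] at [ 234.7 -605.5  230.5] [-3.14  0.    0.37] w 85.2 t 0.1
```

Request:
send_rows(
  series=[
    {"ax":0,"ay":0,"hand":0,"dx":4,"dy":-2,"dz":0.6,"az":-0.08},
    {"ax":0,"ay":0,"hand":0,"dx":8.5,"dy":-4,"dz":1.3,"az":-0.16},
    {"ax":0,"ay":0,"hand":0,"dx":13,"dy":-6,"dz":2,"az":-0.24},
    {"ax":0,"ay":0,"hand":0,"dx":17,"dy":-8,"dz":2.7,"az":-0.32},
    {"ax":0,"ay":0,"hand":0,"dx":21,"dy":-10,"dz":3.4,"az":-0.4},
    {"ax":0,"ay":0,"hand":0,"dx":25,"dy":-12,"dz":4.1,"az":-0.48},
    {"ax":0,"ay":0,"hand":0,"dx":29,"dy":-14,"dz":4.8,"az":-0.56},
    {"ax":0,"ay":0,"hand":0,"dx":33,"dy":-16,"dz":5.5,"az":-0.64},
    {"ax":0,"ay":0,"hand":0,"dx":37,"dy":-18,"dz":6.2,"az":-0.72},
    {"ax":0,"ay":0,"hand":0,"dx":41,"dy":-20,"dz":7,"az":-0.784},
  ],
)

```text
clock: 1.1
eef_pos: [545.8, -269.9, 160.8]
tool_rot: [-3.141, 0.0, 1.157]
force: [0.9, -0.0, -0.4]
width: 85.7
gripper_force: 0.0
```

```bash
python3 -c "
from h import *
go(603.8,-224.3,150,1.154)"
```

```text
d [6.51 3.47 1.08] a [-0.     0.     0.003] at [ 545.8 -269.9  160.8] [-3.141  0.     1.157] w 85.7 t 1.1
```

Request:
send_rows(
  series=[
    {"ax":0,"ay":0,"az":0,"hand":0,"dx":3.5,"dy":2,"dz":0.6},
    {"ax":0,"ay":0,"az":0,"hand":0,"dx":6.5,"dy":3.5,"dz":1.1},
    {"ax":0,"ay":0,"az":0,"hand":0,"dx":6.5,"dy":3.5,"dz":1.1},
    {"ax":0,"ay":0,"az":0,"hand":0,"dx":6.5,"dy":3.5,"dz":1.1},
  ],
)

```text
clock: 1.5
eef_pos: [603.2, -225.1, 149.5]
tool_rot: [-3.14, 0.0, 1.156]
force: [-0.1, -0.9, 0.4]
width: 85.4
gripper_force: 0.0
```

Run:
```python
from h import *
from cell import *
d=get_image("wrist");pickle.dump(d,open("w1.pkl","wb"));cv2.imwrite("pics/w1.png",d["pixels"][:,:,::-1])
go(603.8,-224.3,19,1.154)
for dx,dy in [(-30,-28),(-30,28),(30,28),(30,-28)]:
    c,s=np.cos(-.417),np.sin(-.417);X=P(d)@[603.8+c*dx-s*dy,-224.3+s*dx+c*dy,44,1];print((X[:2]/X[2]).round(1))
```

```text
d [ 0.3   0.05 13.07] a [-0.001  0.001 -0.   ] at [ 602.4 -226.8  149.7] [-3.140e+00  1.000e-03  1.154e+00] w 85.5 t 1.55
[281.8 225.1]
[279.3 157.2]
[358.8 157.4]
[355.9 225.4]
```

View pics/w1.png

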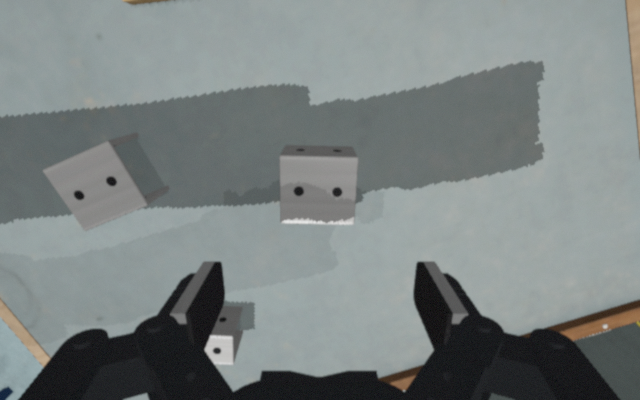

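The wrist view shows the cover's web corners at (281,223), (279,156), (357,156) and (354,223). They match the prediction within 2 px, so I'll descend and grip.

Request:
send_rows(
  series=[
    {"ax":0,"ay":0,"az":0,"hand":0,"dx":0.1,"dy":0,"dz":3},
    {"ax":0,"ay":0,"az":0,"hand":0,"dx":0.1,"dy":0,"dz":6.5},
    {"ax":0,"ay":0,"az":0,"hand":0,"dx":0.1,"dy":0,"dz":10},
    {"ax":0,"ay":0,"az":0,"hand":0,"dx":0.1,"dy":0,"dz":12},
    {"ax":0,"ay":0,"az":0,"hand":0,"dx":0.1,"dy":0,"dz":13},
    {"ax":0,"ay":0,"az":0,"hand":0,"dx":0.1,"dy":0,"dz":13},
    {"ax":0,"ay":0,"az":0,"hand":1,"dx":0.1,"dy":0,"dz":13},
    {"ax":0,"ay":0,"az":0,"hand":1,"dx":0.1,"dy":0,"dz":13},
    {"ax":0,"ay":0,"az":0,"hand":1,"dx":0.1,"dy":0,"dz":13},
    {"ax":0,"ay":0,"az":0,"hand":1,"dx":0.1,"dy":0,"dz":13},
  ],
)

```text
clock: 2.55
eef_pos: [604.4, -225.9, 22.5]
tool_rot: [3.139, 0.0, 1.153]
force: [-1.7, 0.4, 5.3]
width: 57.8
gripper_force: 63.2
```

Request:
send_rows(
  series=[
    {"ax":0,"ay":0,"az":0,"hand":1,"dx":0,"dy":0,"dz":0},
    {"ax":0,"ay":0,"az":0,"hand":1,"dx":0,"dy":0,"dz":0},
    {"ax":0,"ay":0,"az":0,"hand":1,"dx":0,"dy":0,"dz":0},
  ],
)

```text
clock: 2.85
eef_pos: [604.4, -225.9, 22.5]
tool_rot: [3.139, 0.0, 1.153]
force: [-2.6, 0.5, 5.6]
width: 58.4
gripper_force: 63.2
```

Request:
send_rows(
  series=[
    {"ax":0,"ay":0,"az":0,"hand":1,"dx":0,"dy":0,"dz":-1},
    {"ax":0,"ay":0,"az":0,"hand":1,"dx":0,"dy":0,"dz":-3},
    {"ax":0,"ay":0,"az":0,"hand":1,"dx":0,"dy":0,"dz":-5.5},
    {"ax":0,"ay":0,"az":0,"hand":1,"dx":0,"dy":0,"dz":-8},
    {"ax":0,"ay":0,"az":0,"hand":1,"dx":0,"dy":0,"dz":-10},
    {"ax":0,"ay":0,"az":0,"hand":1,"dx":0,"dy":0,"dz":-11},
    {"ax":0,"ay":0,"az":0,"hand":1,"dx":0,"dy":0,"dz":-11},
  ],
)

```text
clock: 3.55
eef_pos: [604.9, -225.6, 132.5]
tool_rot: [3.138, -0.0, 1.154]
force: [-0.3, -0.2, -1.7]
width: 58.2
gripper_force: 64.4
```

Run:
```python
from h import *
from cell import *
d=get_image("wrist");pickle.dump(d,open("w2.pkl","wb"));cv2.imwrite("pics/w2.png",d["pixels"][:,:,::-1])
go(595.7,19.7,125,1.256)
```

```text
d [ 22.07 -10.68   0.59] a [ 0.001 -0.    -0.102] at [ 604.  -225.3  131. ] [ 3.14  -0.     1.154] w 58.0 t 3.6
```

View pics/w2.png

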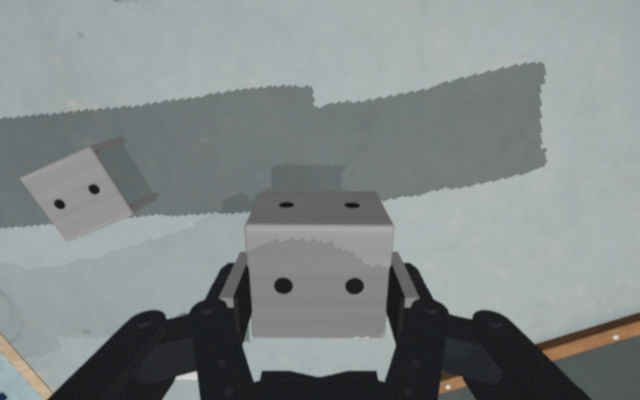

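The wrist view shows the cover held level between the pads, with holes at (283,286)/(354,286) and the front web edge at row 225. I'll get the in-hand offset from the holes.

Run:
```python
from h import *
d=pickle.load(open("w2.pkl","rb"));e=np.array([604.3,-225.4]);y=1.154
for z in(152,155):
    a,b=ray(d,(283,286),z)[:2],ray(d,(354,286),z)[:2];m=(a+b)/2-e;t=b-a
    print(z,np.hypot(*t),"in tool",m@[np.cos(y),np.sin(y)],m@[np.sin(y),-np.cos(y)],np.arctan2(t[1],t[0]))
go(595.7,19.7,130,1.256)
```

```text
152 30.504150397887493 in tool 0.8178236835501449 0.5723793885784674 -0.41887198629902395
155 29.762165948475797 in tool 2.8582810124713633 0.5594451352077442 -0.41887198629902445
d [ 22.07 -10.68   0.09] a [ 0.001 -0.    -0.102] at [ 604.  -225.3  131. ] [ 3.14  -0.     1.154] w 58.0 t 3.6
```

Request:
send_rows(
  series=[
    {"ax":0,"ay":0,"az":-0.02,"hand":1,"dx":2,"dy":-1,"dz":0},
    {"ax":0,"ay":0,"az":-0.04,"hand":1,"dx":5,"dy":-2.4,"dz":0},
    {"ax":0,"ay":0,"az":-0.06,"hand":1,"dx":8.5,"dy":-4.1,"dz":0},
    {"ax":0,"ay":0,"az":-0.08,"hand":1,"dx":12,"dy":-5.8,"dz":0},
    {"ax":0,"ay":0,"az":-0.1,"hand":1,"dx":15.5,"dy":-7.5,"dz":0},
    {"ax":0,"ay":0,"az":-0.1,"hand":1,"dx":18.5,"dy":-9,"dz":0},
    {"ax":0,"ay":0,"az":-0.1,"hand":1,"dx":21,"dy":-10.2,"dz":0},
    {"ax":0,"ay":0,"az":-0.1,"hand":1,"dx":21.9,"dy":-10.7,"dz":0},
    {"ax":0,"ay":0,"az":-0.1,"hand":1,"dx":21.9,"dy":-10.7,"dz":0},
    {"ax":0,"ay":0,"az":-0.1,"hand":1,"dx":21.9,"dy":-10.7,"dz":0},
  ],
)

```text
clock: 4.6
eef_pos: [594.2, 16.5, 129.8]
tool_rot: [-3.141, 0.002, 1.253]
force: [-0.1, 0.5, -1.8]
width: 57.9
gripper_force: 64.4
```

Run:
```python
from h import *
go(595.7-.4,19.7-1,41.5,1.256)
```

```text
d [0.26 0.04 8.83] a [-0.     0.002 -0.003] at [594.2  16.5 129.8] [-3.141e+00  2.000e-03  1.253e+00] w 57.9 t 4.6
```

Next I'll lower it to just above the blue tops and then slowly to the floor.

Request:
send_rows(
  series=[
    {"ax":0,"ay":0,"az":0,"hand":1,"dx":0.2,"dy":0,"dz":2},
    {"ax":0,"ay":0,"az":0,"hand":1,"dx":0.2,"dy":0,"dz":4},
    {"ax":0,"ay":0,"az":0,"hand":1,"dx":0.2,"dy":0,"dz":5.5},
    {"ax":0,"ay":0,"az":0,"hand":1,"dx":0.2,"dy":0,"dz":6},
    {"ax":0,"ay":0,"az":0,"hand":1,"dx":0.2,"dy":0,"dz":6.5},
    {"ax":0,"ay":0,"az":0,"hand":1,"dx":0.2,"dy":0,"dz":7},
    {"ax":0,"ay":0,"az":0,"hand":1,"dx":0.2,"dy":0,"dz":7.5},
    {"ax":0,"ay":0,"az":0,"hand":1,"dx":0.2,"dy":0,"dz":7.5},
  ],
)

```text
clock: 5.4
eef_pos: [595.0, 20.2, 55.0]
tool_rot: [-3.141, 0.0, 1.254]
force: [-0.4, 0.9, -1.0]
width: 57.9
gripper_force: 64.4
```

Request:
send_rows(
  series=[
    {"ax":0,"ay":0,"az":0,"hand":1,"dx":0,"dy":0,"dz":0.4},
    {"ax":0,"ay":0,"az":0,"hand":1,"dx":0,"dy":0,"dz":0.8},
    {"ax":0,"ay":0,"az":0,"hand":1,"dx":0,"dy":0,"dz":1.1},
    {"ax":0,"ay":0,"az":0,"hand":1,"dx":0,"dy":0,"dz":1.2},
    {"ax":0,"ay":0,"az":0,"hand":1,"dx":0,"dy":0,"dz":1.2},
  ],
)

```text
clock: 5.9
eef_pos: [595.1, 20.3, 43.1]
tool_rot: [-3.141, 0.0, 1.254]
force: [0.2, 0.1, -1.1]
width: 57.8
gripper_force: 64.5
```

Request:
send_rows(
  series=[
    {"ax":0,"ay":0,"az":0,"hand":1,"dx":0,"dy":0,"dz":0.1},
    {"ax":0,"ay":0,"az":0,"hand":1,"dx":0,"dy":0,"dz":0.1},
    {"ax":0,"ay":0,"az":0,"hand":0,"dx":0,"dy":0,"dz":0.1},
    {"ax":0,"ay":0,"az":0,"hand":0,"dx":0,"dy":0,"dz":0.1},
    {"ax":0,"ay":0,"az":0,"hand":0,"dx":0,"dy":0,"dz":0.1},
    {"ax":0,"ay":0,"az":0,"hand":0,"dx":0,"dy":0,"dz":0.1},
    {"ax":0,"ay":0,"az":0,"hand":0,"dx":0,"dy":0,"dz":0.1},
    {"ax":0,"ay":0,"az":0,"hand":0,"dx":0,"dy":0,"dz":0.1},
  ],
)

```text
clock: 6.7
eef_pos: [595.3, 20.2, 42.4]
tool_rot: [3.141, -0.0, 1.254]
force: [-0.2, 0.6, 0.2]
width: 85.6
gripper_force: 0.0
```

Request:
send_rows(
  series=[
    {"ax":0,"ay":0,"az":0,"hand":0,"dx":0,"dy":0,"dz":-1},
    {"ax":0,"ay":0,"az":0,"hand":0,"dx":0,"dy":0,"dz":-3},
    {"ax":0,"ay":0,"az":0,"hand":0,"dx":0,"dy":0,"dz":-6},
    {"ax":0,"ay":0,"az":0,"hand":0,"dx":0,"dy":0,"dz":-9},
    {"ax":0,"ay":0,"az":0,"hand":0,"dx":0,"dy":0,"dz":-11},
    {"ax":0,"ay":0,"az":0,"hand":0,"dx":0,"dy":0,"dz":-11},
  ],
)

```text
clock: 7.3
eef_pos: [597.5, 20.5, 156.2]
tool_rot: [3.135, -0.003, 1.254]
force: [0.2, 0.2, -0.7]
width: 85.3
gripper_force: 0.0
```

Run:
```python
from h import *
from cell import *
d=get_image("wrist");pickle.dump(d,open("w3.pkl","wb"));cv2.imwrite("pics/w3.png",d["pixels"][:,:,::-1])
go(446,-152,150,1.57)
```

```text
d [-21.06  -8.91   0.37] a [ 0.004 -0.001 -0.316] at [596.3  20.3 154.4] [ 3.138e+00 -1.000e-03  1.254e+00] w 85.6 t 7.35
```

View pics/w3.png

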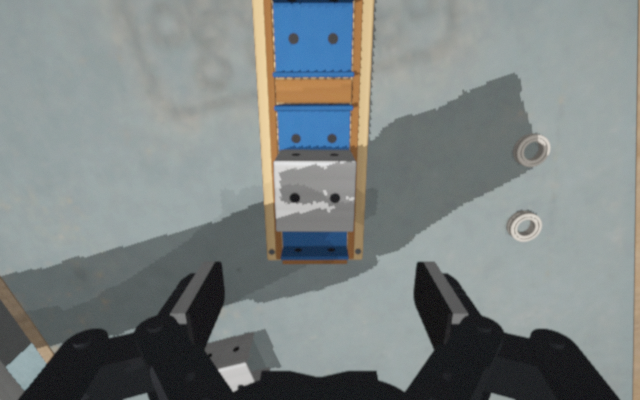

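The wrist view shows the cover over the right-hand gap, level and with ends even; its web holes are at (294,198)/(335,198). Next is the near cover.

Request:
send_rows(
  series=[
    {"ax":0,"ay":0,"az":-0.05,"hand":0,"dx":-3,"dy":-1.3,"dz":0},
    {"ax":0,"ay":0,"az":-0.12,"hand":0,"dx":-7,"dy":-3,"dz":0},
    {"ax":0,"ay":0,"az":-0.2,"hand":0,"dx":-11,"dy":-4.7,"dz":0},
    {"ax":0,"ay":0,"az":-0.28,"hand":0,"dx":-15,"dy":-6.4,"dz":0},
    {"ax":0,"ay":0,"az":-0.316,"hand":0,"dx":-18.5,"dy":-7.9,"dz":0},
    {"ax":0,"ay":0,"az":-0.316,"hand":0,"dx":-21.1,"dy":-8.9,"dz":0.3},
    {"ax":0,"ay":0,"az":-0.316,"hand":0,"dx":-21.1,"dy":-8.9,"dz":0.3},
    {"ax":0,"ay":0,"az":-0.316,"hand":0,"dx":-21.1,"dy":-8.9,"dz":0.3},
    {"ax":0,"ay":0,"az":-0.316,"hand":0,"dx":-21.1,"dy":-8.9,"dz":0.3},
  ],
)

```text
clock: 8.25
eef_pos: [445.6, -151.5, 149.1]
tool_rot: [3.141, -0.001, 1.571]
force: [0.2, 0.1, 1.3]
width: 85.0
gripper_force: 0.0
```

Run:
```python
from h import *
d=pickle.load(open("w3.pkl","rb"))
a,b=ray(d,(294,198),63),ray(d,(335,198),63);print((a+b)/2,np.hypot(*(b-a)[:2]),np.arctan2(*(b-a)[1::-1]))
go(446,-152,20,1.57)
```

```text
[595.69171438  22.18140383  63.        ] 30.65116593023946 -0.3185245241467275
d [-0.07  0.03 12.91] a [ 0.    -0.001  0.001] at [ 445.6 -151.5  149.1] [ 3.141e+00 -1.000e-03  1.571e+00] w 85.0 t 8.25
```

The first cover sits at (595.7, 22), within 3 mm of its target. Now I'll grip the second.

Request:
send_rows(
  series=[
    {"ax":0,"ay":0,"az":0,"hand":0,"dx":0,"dy":0,"dz":3},
    {"ax":0,"ay":0,"az":0,"hand":0,"dx":0,"dy":0,"dz":6.5},
    {"ax":0,"ay":0,"az":0,"hand":0,"dx":0,"dy":0,"dz":10},
    {"ax":0,"ay":0,"az":0,"hand":0,"dx":0,"dy":0,"dz":12},
    {"ax":0,"ay":0,"az":0,"hand":0,"dx":0,"dy":0,"dz":12.8},
    {"ax":0,"ay":0,"az":0,"hand":0,"dx":0,"dy":0,"dz":12.8},
    {"ax":0,"ay":0,"az":0,"hand":1,"dx":0,"dy":0,"dz":12.8},
    {"ax":0,"ay":0,"az":0,"hand":1,"dx":0,"dy":0,"dz":12.8},
    {"ax":0,"ay":0,"az":0,"hand":1,"dx":0,"dy":0,"dz":12.8},
    {"ax":0,"ay":0,"az":0,"hand":1,"dx":0,"dy":0,"dz":12.8},
  ],
)

```text
clock: 9.25
eef_pos: [445.8, -152.6, 23.0]
tool_rot: [3.139, 0.001, 1.57]
force: [-0.9, 1.3, 6.1]
width: 58.1
gripper_force: 62.5
```

Request:
send_rows(
  series=[
    {"ax":0,"ay":0,"az":0,"hand":1,"dx":0,"dy":0,"dz":0},
    {"ax":0,"ay":0,"az":0,"hand":1,"dx":0,"dy":0,"dz":0},
  ],
)

```text
clock: 9.45
eef_pos: [445.8, -152.5, 23.0]
tool_rot: [3.139, 0.0, 1.57]
force: [-1.1, 1.2, 5.7]
width: 57.8
gripper_force: 62.5
```

Request:
send_rows(
  series=[
    {"ax":0,"ay":0,"az":0,"hand":1,"dx":0,"dy":0,"dz":-1},
    {"ax":0,"ay":0,"az":0,"hand":1,"dx":0,"dy":0,"dz":-3},
    {"ax":0,"ay":0,"az":0,"hand":1,"dx":0,"dy":0,"dz":-5.5},
    {"ax":0,"ay":0,"az":0,"hand":1,"dx":0,"dy":0,"dz":-8},
    {"ax":0,"ay":0,"az":0,"hand":1,"dx":0,"dy":0,"dz":-10.5},
    {"ax":0,"ay":0,"az":0,"hand":1,"dx":0,"dy":0,"dz":-12.5},
    {"ax":0,"ay":0,"az":0,"hand":1,"dx":0,"dy":0,"dz":-12.5},
    {"ax":0,"ay":0,"az":0,"hand":1,"dx":0,"dy":0,"dz":-12.5},
  ],
)

```text
clock: 10.25
eef_pos: [444.8, -152.9, 147.0]
tool_rot: [3.14, 0.001, 1.569]
force: [0.3, -0.4, -0.8]
width: 57.9
gripper_force: 64.5
```

Run:
```python
from h import *
from cell import *
d=get_image("wrist");pickle.dump(d,open("w4.pkl","wb"));cv2.imwrite("pics/w4.png",d["pixels"][:,:,::-1])
go(619.3,91.9,145,1.256)
```

```text
d [24.48 17.47  0.11] a [-0.     0.     0.313] at [ 444.3 -152.7  146.2] [-3.141  0.     1.569] w 58.0 t 10.3
```

View pics/w4.png

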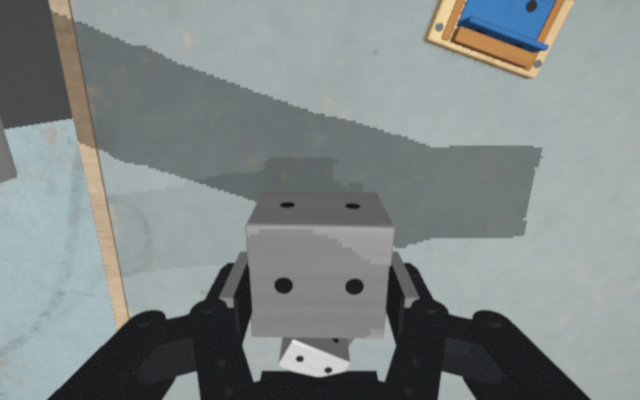

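The second cover is held the same way as the first (holes (283,286)/(354,286)). I'll carry it to the left-hand gap.

Request:
send_rows(
  series=[
    {"ax":0,"ay":0,"az":0.05,"hand":1,"dx":2,"dy":1.4,"dz":0},
    {"ax":0,"ay":0,"az":0.1,"hand":1,"dx":5,"dy":3.5,"dz":0},
    {"ax":0,"ay":0,"az":0.15,"hand":1,"dx":8,"dy":5.7,"dz":0},
    {"ax":0,"ay":0,"az":0.2,"hand":1,"dx":11,"dy":7.9,"dz":0},
    {"ax":0,"ay":0,"az":0.25,"hand":1,"dx":14,"dy":10,"dz":0},
    {"ax":0,"ay":0,"az":0.31,"hand":1,"dx":17,"dy":12.1,"dz":0},
    {"ax":0,"ay":0,"az":0.313,"hand":1,"dx":20,"dy":14.3,"dz":0},
    {"ax":0,"ay":0,"az":0.313,"hand":1,"dx":22.5,"dy":16,"dz":0},
    {"ax":0,"ay":0,"az":0.313,"hand":1,"dx":24.4,"dy":17.4,"dz":0},
    {"ax":0,"ay":0,"az":0.313,"hand":1,"dx":24.4,"dy":17.4,"dz":0},
  ],
)

```text
clock: 11.3
eef_pos: [619.7, 96.1, 144.5]
tool_rot: [-3.14, -0.002, 1.262]
force: [-1.0, 1.0, -0.7]
width: 58.0
gripper_force: 64.5
```

Request:
send_rows(
  series=[
    {"ax":0,"ay":0,"az":0,"hand":1,"dx":0,"dy":0,"dz":0},
    {"ax":0,"ay":0,"az":0,"hand":1,"dx":0,"dy":0,"dz":0},
    {"ax":0,"ay":0,"az":0,"hand":1,"dx":0,"dy":0,"dz":0},
  ],
)

```text
clock: 11.6
eef_pos: [618.4, 89.7, 145.9]
tool_rot: [-3.141, 0.001, 1.255]
force: [-0.6, 0.1, -1.5]
width: 57.8
gripper_force: 64.5
```

Run:
```python
from h import *
go(619,91.2,42,1.256)
```

```text
d [ 0.17  0.02 10.39] a [-0.001  0.001 -0.001] at [618.4  89.7 145.9] [-3.141e+00  1.000e-03  1.255e+00] w 57.8 t 11.6
```

Request:
send_rows(
  series=[
    {"ax":0,"ay":0,"az":0,"hand":1,"dx":0.1,"dy":0,"dz":2},
    {"ax":0,"ay":0,"az":0,"hand":1,"dx":0.1,"dy":0,"dz":4.5},
    {"ax":0,"ay":0,"az":0,"hand":1,"dx":0.1,"dy":0,"dz":6.5},
    {"ax":0,"ay":0,"az":0,"hand":1,"dx":0.1,"dy":0,"dz":7.5},
    {"ax":0,"ay":0,"az":0,"hand":1,"dx":0.1,"dy":0,"dz":8},
    {"ax":0,"ay":0,"az":0,"hand":1,"dx":0.1,"dy":0,"dz":8.5},
    {"ax":0,"ay":0,"az":0,"hand":1,"dx":0.1,"dy":0,"dz":9},
    {"ax":0,"ay":0,"az":0,"hand":1,"dx":0.1,"dy":0,"dz":9},
  ],
)

```text
clock: 12.4
eef_pos: [619.4, 92.2, 56.3]
tool_rot: [3.142, 0.0, 1.257]
force: [0.3, -0.8, -1.2]
width: 58.3
gripper_force: 64.5
```

Request:
send_rows(
  series=[
    {"ax":0,"ay":0,"az":0,"hand":1,"dx":0,"dy":0,"dz":0.4},
    {"ax":0,"ay":0,"az":0,"hand":1,"dx":0,"dy":0,"dz":0.8},
    {"ax":0,"ay":0,"az":0,"hand":1,"dx":0,"dy":0,"dz":1.2},
    {"ax":0,"ay":0,"az":0,"hand":1,"dx":0,"dy":0,"dz":1.3},
    {"ax":0,"ay":0,"az":0,"hand":1,"dx":0,"dy":0,"dz":1.3},
  ],
)

```text
clock: 12.9
eef_pos: [619.2, 92.3, 43.0]
tool_rot: [-3.141, 0.0, 1.257]
force: [-0.4, 0.1, -1.7]
width: 57.5
gripper_force: 64.5
```

No contact so far. I'll release and retreat.

Request:
send_rows(
  series=[
    {"ax":0,"ay":0,"az":0,"hand":1,"dx":0,"dy":0,"dz":0.1},
    {"ax":0,"ay":0,"az":0,"hand":1,"dx":0,"dy":0,"dz":0.1},
    {"ax":0,"ay":0,"az":0,"hand":0,"dx":0,"dy":0,"dz":0.1},
    {"ax":0,"ay":0,"az":0,"hand":0,"dx":0,"dy":0,"dz":0.1},
    {"ax":0,"ay":0,"az":0,"hand":0,"dx":0,"dy":0,"dz":0.1},
    {"ax":0,"ay":0,"az":0,"hand":0,"dx":0,"dy":0,"dz":0.1},
    {"ax":0,"ay":0,"az":0,"hand":0,"dx":0,"dy":0,"dz":0.1},
    {"ax":0,"ay":0,"az":0,"hand":0,"dx":0,"dy":0,"dz":0.1},
  ],
)

```text
clock: 13.7
eef_pos: [619.4, 92.3, 42.4]
tool_rot: [3.142, -0.0, 1.257]
force: [-0.1, 0.1, -1.5]
width: 85.3
gripper_force: 0.0
```

Request:
send_rows(
  series=[
    {"ax":0,"ay":0,"az":0,"hand":0,"dx":0,"dy":0,"dz":-1},
    {"ax":0,"ay":0,"az":0,"hand":0,"dx":0,"dy":0,"dz":-3},
    {"ax":0,"ay":0,"az":0,"hand":0,"dx":0,"dy":0,"dz":-6},
    {"ax":0,"ay":0,"az":0,"hand":0,"dx":0,"dy":0,"dz":-9},
    {"ax":0,"ay":0,"az":0,"hand":0,"dx":-3,"dy":0,"dz":-12},
    {"ax":0,"ay":0,"az":0,"hand":0,"dx":-6,"dy":0,"dz":-14},
    {"ax":0,"ay":0,"az":0,"hand":0,"dx":-8,"dy":0,"dz":-14},
    {"ax":0,"ay":0,"az":0,"hand":0,"dx":-8,"dy":0,"dz":-14},
    {"ax":0,"ay":0,"az":0,"hand":0,"dx":-8,"dy":0,"dz":-14},
  ],
)

```text
clock: 14.6
eef_pos: [594.8, 16.5, 182.8]
tool_rot: [3.141, -0.001, 1.256]
force: [-0.9, 0.2, 0.8]
width: 85.2
gripper_force: 0.0
```

Run:
```python
from h import *
from cell import *
w=get_image("wrist");s=get_image("side");pickle.dump((w,s),open("w5.pkl","wb"))
a=w["pixels"][:,150:450,::-1];b=cv2.resize(s["pixels"][145:225,300:380,::-1],(400,400),interpolation=cv2.INTER_CUBIC)
cv2.imwrite("pics/w5.png",np.hstack([a,b]));print(read_state()["eef_pos"])
```

```text
[594.81971064  18.0224575  182.2159077 ]
```

View pics/w5.png

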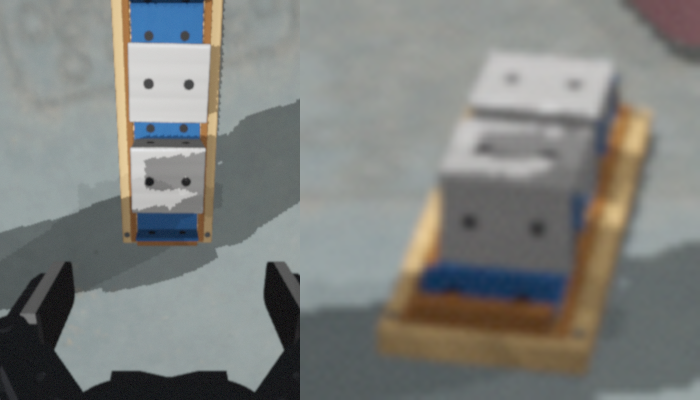

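Both covers look level and seated. Wrist holes are at (299,182)/(336,182) and (299,84)/(338,84), and the far cover's side-crop holes are at (212,78)/(274,85). I'll check the heights by triangulation.

Run:
```python
from h import *
w,s=pickle.load(open("w5.pkl","rb"))
f=lambda u,v:((u+.5)/5-.5+300,(v+.5)/5-.5+145)
for a,b in [((299,84),(212,78)),((338.5,84),(274,85))]: print("Q",tri(w,a,s,f(*b)).ravel().round(1))
for n,a,b in [("Q",(299,84),(338.5,84)),("P",(299,182),(336,182))]:
  for z in (63,83):
    A,B=ray(w,a,z),ray(w,b,z);m=(A+B)/2-[607.5,55.8,0];c,q=np.cos(-.315),np.sin(-.315)
    print(n,z,"hole gap",np.hypot(*(B-A)[:2]).round(1),"board xy",(c*m[0]+q*m[1]).round(1),(-q*m[0]+c*m[1]).round(1))
```

```text
Q [605.7  98.6  62.8]
Q [633.8  89.5  61.8]
Q 63 hole gap 29.4 board xy 0.3 40.3
Q 83 hole gap 27.2 board xy 0.3 40.5
P 63 hole gap 30.3 board xy -0.6 -35.9
P 83 hole gap 28.0 board xy -0.5 -29.9
```

Both webs stand at 62–63 mm, which is seated, and both are within 3 mm of the gap centre lines. I'll hand the job in.

```bash
python3 -c "
from cell import *
print(finish_job())"
```

```text
the job is handed in; nothing more can be done
None
```

Both wide covers are seated over the two gaps, within about 3 mm of the centre lines and with ends even. They are released, the narrow channel was not touched, and the job was handed in at about 15 s; no verdict came back.

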